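Tuck copper flashing under a model roof's shingle and hold it pressed flat

ROBOT

A 7-joint arm with a two-finger parallel gripper is mounted at the origin on the work surface. World frame = base frame: x ahead of the robot, y to its left, z up, the work surface at z = 0. Lengths are in m, angles in rad, forces in N, time in s.
With the tool pointing down it reaches from about 0.4 to 0.925 m from the base axis. Payload 4.1 kg.
Tool frame: the origin (TCP) lies between the finger pads; the fingertips stand 22 mm ahead of it and the grasp point (between the pads) lies 3 mm ahead of it; z points along the fingers, y is the line along which they close (so a half turn about z gives the same grasp; the last joint's range is limited). The gripper opens to 85 mm and grips with 20 to 120 N. Pads are 22 mm wide; open, the fingers measure 114 mm over their backs; the gripper's body (76 mm by 85 mm) begins 54 mm behind the grasp point. The pads swing forward as they close: fully open they stand 13 mm farther back than shut.
Start: joints at [-1.21, 0.398, 0.045, 1.537, -0.019, 1.207, -0.051], TCP at [0.288, 0.583, 0.23] pointing down, gripper open.
Joint ranges: [-2.82, 2.82], [-0.49, 2.23], [-1.37, 1.46], [0, 2.46], [-1.36, 4.5], [0.23, 2], [-2.94, 2.94]. Speed limits (rad/s): [2.57, 2.57, 3.14, 3.14, 3.14, 3.14, 3.14].

INTERFACE

Orientations are given as a rotation vector (axis times angle).
In Python, from workcell import robot gives the robot as it stands.
- The arm moves only by the tool move_arm, never from a script. Its argument "deltas" is a list of rows, each a list of 3 entries, a list of its own where there are three numbers: the turn, a rotation vector about the world's x, y, z in degrees, then the shift along the world's x, y, z in cm, then the finger opening in cm, from 0 to 8.54. A call has 1 to 10 rows; each row is the pose to reach, as a shift and turn from the pose commanded when the call began; what a row does not reach only later rows make up. A row lasts 1/8 s, in which the tool goes at most 62.5 mm and 10.7 degrees, less where a joint would pass 70% of its speed; a pose out of reach is approached as far as the arm can. A call with a gripper value outside its range is refused whole. The fingers move at their own pace and stop on an object; the grip force is fixed at half the most. Time passes only in rows, so rows that repeat a pose let the fingers close. It gives the time, the measured TCP pose, the force, the opening and the grip force at its end, in the units of the state.
- robot.sense(): the state, without advancing time (a new reading comes with each control period).
- robot.read_camera(name): name is "scene" or "top" or "wrist"; returns the picture (384x512x3 uint8, red, green, blue); there is no depth.
- robot.camera_model(name): a dict with "K" (3x3 intrinsics, pixels), "pose" (4x4, takes a point from camera to world coordinates); the wrist camera has in their place "hand_eye" (4x4, takes a point from camera to tool coordinates, whose origin is the TCP and whose axes are the flange's). Camera axes: x right, y down, z forward; pixel columns grow to the right and rows downward; lengths in m; the calibration is good to about 2 mm. A picture is of the moment at which its call begins: read the wrist's pose just before it. camera_model takes no time and is no camera call.
- robot.job_done(): hands the job in; it is judged then, once.
The state is a dict: "t": time; "qpos": joint angles; "joint_vel": joint speeds; "joint_torque": joint torques, N m; "tcp_pos": TCP position; "tcp_rot": TCP orientation; "contact_force": force on the tool from outside, world axes, zero at the start; "moment": the same for the moment, N m; "gripper_width": finger opening in m; "grasp_force": force on a finger pad.
Only numpy, scipy, OpenCV 4.12 (cv2) and the standard library are available. Lean on these libraries where they do the work, as an engineer would, in place of code of your own. Each camera call takes 0.05 s, during which the arm holds its last target. There are 200 camera calls.

TASK

Pick up the copper flashing by its upstand and slide its free edge under the hinged lowest shingle course of the model roof, without prising the shingles up, until it is fully home against the batten underneath, square to the roof and centred between the two blue marks. Then press it down flat on the roof deck with a steady push of about 10 N, and finish while still holding it pressed there; do not let go. Leave the paint jar, steel cup and brush pot alone.

Things in the scene. Friction and masses are not known exactly. Their poses are not given: they have to be found in the camera images.
- flashing: Copper L-section, 0.11-0.23 kg: flat flange 80 (x) x 140 (y) x 4 mm; darker upstand 10 mm thick, 140 mm long, its top 45 mm above the flange's underside, along the rear (-x) edge (centre at x = -35 mm). Origin: centre of the flange's underside, z up. The free edge, at x = +40 mm, goes under the shingle. Starts flat on the bench (z = 0), turned up to 0.4 rad; grasp the upstand from above.
- edge (a point): Middle of the flashing's free edge, at its underside (flashing frame x = +40 mm).
- roof: Fixed model roof, left or right of the flashing, turned up to 0.3 rad. Origin on the bench under its centre; x up the roof to the shingles, y along the courses. Plywood deck 260 (x) x 220 x 15 mm on foam, its top 27 mm above the bench. Blue-grey shingles on the +x part; red chimney footprint painted on the -x part. Blue 6 mm lines along x at y = +-74.5 mm show where the flashing's ends go.
- seat (a point): Where the flashing's origin belongs when home: on the deck's top (27 mm above the bench), roof x = +12 mm, y = 0. Axes as the roof's; the flashing's x and y must point the same way. It sinks with the deck.
- lip (a point): Middle of the free lower edge (facing the roof's -x) of the lowest shingle course, at its underside: roof x = +20 mm, 8 mm above the deck. The course is one plate 220 mm wide, 5 mm thick; the open slot under it is 8 mm high and ends 32 mm behind this edge at a batten, the flashing's stop. From 54 mm behind the edge fixed courses lap over it, to 30 mm above the deck.
- shingle (a joint): Lift of the lowest shingle course about its hinge, 65 mm behind its free edge: 0 = lying down, positive = free edge raised (rad). About 1 N at the edge lifts it; it falls back by itself.
- deck (a joint): How far the deck, with the shingles and seat, has sunk on its foam strips (m): 0 = unloaded, at most 0.010. Starts to sink at 1.5 N, then 2 N per mm (10 N: about 4 mm). It only moves vertically.
- paint_jar: Bystander: blue paint jar with white cap, 56 mm in diameter, 65 mm high; origin at the centre of its base.
- steel_cup: Bystander: small open steel cup, 72 mm in diameter, 34 mm high; origin at the centre of its base.
- brush_pot: Bystander: pale clear pot with brushes, 68 mm in diameter, about 150 mm high; origin at the centre of its base.
Not all that is in view belongs to the job. Of the things that look like the flashing, the middle-sized one is meant.

How it is judged:
By the outcome, as a careful person would: the job done as asked, in the order asked, and still so for the second after the job is handed in, while the arm keeps its last pose, push and grip.
It also fails if it takes over 48 s, if anything falls off the work surface, if the arm or the gripper's body presses on something with over 40 N, if the wrist force passes 120 N, or if a joint passes its speed limit or range.

## Working session

There is one attempt and no reset: what is moved stays moved. The work goes in short steps, Python scripts to look and compute and a tool call to move; the robot and the scene stay as the last step left them, time stands still between calls to the robot, and variables do not carry over. Pictures are saved under pics/ and viewed, at most 10 in all, crops included, and the job is handed in when it is done.

Besides the shell and the picture viewer there is one more tool, called after "Call:" as a command line: name --argument value ..., lists and objects as JSON in quotes. move_arm: Moves the arm, as the interface text tells. Its arguments: {"type":"object","properties":{"deltas":{"type":"array"}},"required":["deltas"]}

```bash
mkdir -p pics; python3 - <<'E'
from workcell import robot
import cv2,numpy as np
s=robot.sense();print({k:np.round(v,3) for k,v in s.items()})
for n in("scene","top"):
    cv2.imwrite(f"pics/{n}0.png",cv2.cvtColor(robot.read_camera(n),cv2.COLOR_RGB2BGR))
    m=robot.camera_model(n);print(n,np.round(m["K"],1).tolist(),np.round(m["pose"],4).tolist())
print(np.round(robot.camera_model("wrist")["hand_eye"],4).tolist())
E
```

```text
{'t': np.float64(0.0), 'qpos': array([-1.21 ,  0.399,  0.045,  1.538, -0.019,  1.207, -0.051]), 'joint_vel': array([ 0.001,  0.001, -0.   ,  0.001, -0.001,  0.001, -0.002]), 'joint_torque': array([-0.0000e+00, -4.7513e+01,  1.3650e+00, -2.5422e+01,  1.2000e-02,
        9.0000e-03, -0.0000e+00]), 'tcp_pos': array([0.288, 0.582, 0.229]), 'tcp_rot': array([-7.160e-01, -3.059e+00,  3.000e-03]), 'contact_force': array([-0.405, -0.316,  0.585]), 'moment': array([ 0.066, -0.013, -0.008]), 'grasp_force': np.float64(0.0), 'gripper_width': np.float64(0.085)}
scene [[400.2, 0.0, 254.8], [0.0, 400.2, 187.6], [0.0, 0.0, 1.0]] [[-0.1846, 0.5212, -0.8332, 1.5002], [0.9826, 0.0783, -0.1687, 0.2009], [-0.0227, -0.8498, -0.5265, 0.6342], [0.0, 0.0, 0.0, 1.0]]
top [[348.7, 0.0, 258.8], [0.0, 348.7, 198.7], [0.0, 0.0, 1.0]] [[0.0277, -0.9797, 0.1983, 0.3539], [-0.9995, -0.0239, 0.0214, -0.0058], [-0.0162, -0.1988, -0.9799, 1.1316], [0.0, 0.0, 0.0, 1.0]]
[[0.0009, -0.9482, -0.3177, 0.0812], [1.0, 0.0007, 0.0007, 0.0001], [-0.0005, -0.3177, 0.9482, -0.1424], [0.0, 0.0, 0.0, 1.0]]
```

View pics/top0.png

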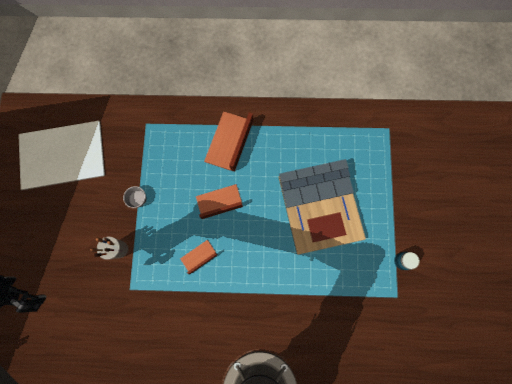

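View pics/scene0.png

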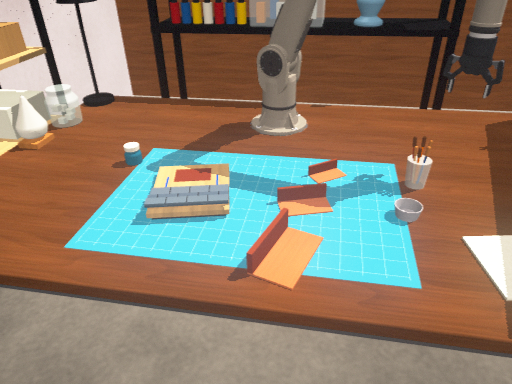

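The top picture shows three L-sections; the middle one is at about px (218,200), with its dark upstand on the robot side. The roof is at (322,205) with its shingles away from the robot, and the bystanders are outside the mat.

```bash
cat > h.py <<'E'
import cv2,numpy as np
from workcell import robot
from scipy.spatial.transform import Rotation as R
def ray(n,uv,z,T=None):
    m=robot.camera_model(n);T=m["pose"] if T is None else T
    p=cv2.undistortPoints(np.float32(uv).reshape(-1,1,2),m["K"],None).reshape(-1,2)
    d=np.c_[p,np.ones(len(p))]@T[:3,:3].T
    return T[:3,3]+d*((z-T[2,3])/d[:,2])[:,None]
def wpose():
    s=robot.sense();T=np.eye(4);T[:3,:3]=R.from_rotvec(s["tcp_rot"]).as_matrix();T[:3,3]=s["tcp_pos"]
    return T@robot.camera_model("wrist")["hand_eye"]
def proj(n,P,T=None):
    m=robot.camera_model(n);T=m["pose"] if T is None else T
    q=(np.atleast_2d(P)-T[:3,3])@T[:3,:3]@np.array(m["K"]).T
    return q[:,:2]/q[:,2:]
E
python3 - <<'E'
from h import *
print(robot.camera_model("wrist")["K"])
im=cv2.imread("pics/top0.png")
cv2.imwrite("pics/c0.png",cv2.resize(im[145:265,180:380],None,fx=4,fy=4,interpolation=cv2.INTER_CUBIC))
E
```

```text
[[288.49292247   0.         254.45372944]
 [  0.         288.49292247 189.70189852]
 [  0.           0.           1.        ]]
```

View pics/c0.png

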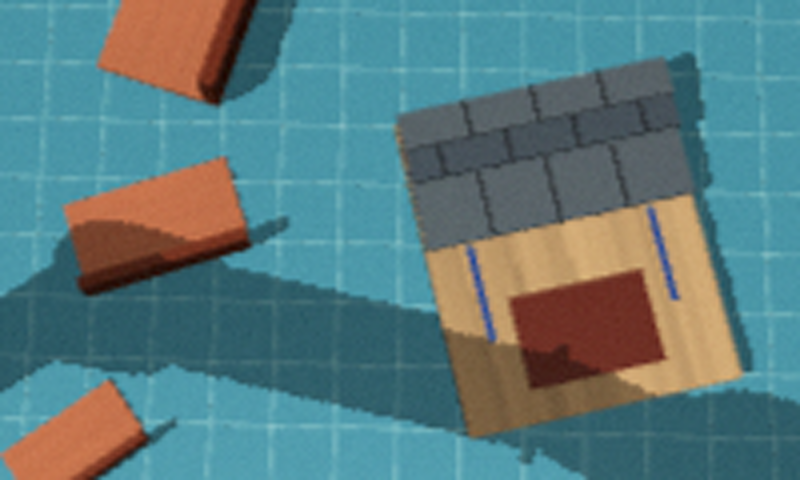

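```bash
python3 - <<'E'
from h import *
c=lambda L:(np.float64(L)+.5)/4-.5+[180,145]
f=ray("top",c([(64,206),(224,157)]),.004)
d=ray("top",c([(472,437),(742,374)]),.027)
l=ray("top",c([(428,250),(692,195)]),.040)
def fr(a,b,off):
    y=(a-b)[:2];yaw=np.arctan2(-y[0],y[1]);x=np.array([np.cos(yaw),np.sin(yaw)])
    return np.round((a+b)[:2]/2-off*x,4),round(np.degrees(yaw),2),round(np.hypot(*y),4)
print(fr(*f,.04),fr(*d,-.13),fr(*l,.02))
E
```

```text
(array([0.5703, 0.1501]), np.float64(18.92), np.float64(0.1385)) (array([ 0.5577, -0.181 ]), np.float64(14.5), np.float64(0.2185)) (array([ 0.5551, -0.1804]), np.float64(13.35), np.float64(0.2156))
```

Call:
move_arm --deltas '[[[0,0,-5],[2,-4,4],5],[[0,0,-12],[5,-10,4],5],[[0,0,-20],[9,-16,4],5],[[0,0,-28],[12,-22,4],5],[[0,0,-36],[16,-28,3],5],[[0,0,-44.7],[20,-34,0],5],[[0,0,-44.7],[24.9,-40,-3],5],[[0,0,-44.7],[24.9,-44.3,-5],5],[[0,0,-44.7],[24.9,-44.3,-5],5],[[0,0,-44.7],[24.9,-44.3,-5],5]]'

```text
t: 1.35
tcp_pos: [0.5372, 0.1345, 0.1783]
tcp_rot: [-1.835, -2.55, 0.007]
contact_force: [-0.8, 0.3, 0.3]
gripper_width: 0.0501
grasp_force: 0.0
```

```bash
python3 - <<'E'
from h import *
np.save("w1.npy",wpose());cv2.imwrite("pics/w1.png",robot.read_camera("wrist")[:,:,::-1]);s=robot.sense();print(s["t"],s["tcp_pos"],s["tcp_rot"],s["qpos"],s["contact_force"])
E
```

```text
1.4 [0.53710384 0.13767075 0.1791182 ] [-1.82939665 -2.55291428  0.00297451] [-0.66441056  0.29482157  0.40798051  1.83503952 -0.13344765  1.04065269
  0.12301056] [-0.23109844  1.52610047 -0.05376093]
```

View pics/w1.png

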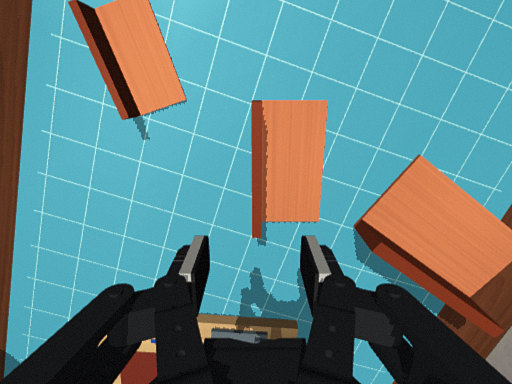

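The flashing is in view: the free edge runs from (328,100) to (319,222), and the upstand's top is at about x px 252–265 between rows 100 and 237.

```bash
python3 - <<'E'
from h import *
T=np.load("w1.npy")
f=ray("wrist",[(328,100),(319,222)],.004,T);u=ray("wrist",[(252,100),(253,238),(262,100),(262,238)],.045,T)
print(np.round(f,4),np.round(u,4))
for a,b,o in((f[0],f[1],.04),(u[0],u[1],-.04),(u[2],u[3],-.03)):
    y=(a-b)[:2];w=np.arctan2(-y[0],y[1]);print((a+b)[:2]/2-o*np.array([np.cos(w),np.sin(w)]),np.degrees(w),np.hypot(*y))
# overlay of the top-based estimate
E
```

```text
[[0.5865 0.2293 0.004 ]
 [0.6317 0.0967 0.004 ]] [[0.5112 0.205  0.045 ]
 [0.5567 0.0718 0.045 ]
 [0.5198 0.2079 0.045 ]
 [0.5658 0.0749 0.045 ]]
[0.57121642 0.15011031] 18.81307233441211 0.14010402116152434
[0.57176954 0.15133139] 18.85319913814947 0.14078643160583976
[0.57114848 0.15118979] 19.052665566698604 0.14077518552674834
```

Call:
move_arm --deltas '[[[0,0,0],[0.1,0.1,-4],5],[[0,0,0],[0.1,0.1,-8],5],[[0,0,0],[0.1,0.1,-11],5],[[0,0,0],[0.1,0.1,-13.5],5],[[0,0,0],[0.1,0.1,-14.6],5],[[0,0,0],[0.1,0.1,-14.6],5],[[0,0,0],[0.1,0.1,-14.6],5]]'

```text
t: 2.28
tcp_pos: [0.5394, 0.1412, 0.0352]
tcp_rot: [1.824, 2.557, 0.003]
contact_force: [-0.2, -0.2, 0.2]
gripper_width: 0.05
grasp_force: 0.0
```

```bash
python3 - <<'E'
from h import *
T=wpose();im=robot.read_camera("wrist");s=robot.sense();print(s["t"],s["tcp_pos"],s["contact_force"])
cv2.imwrite("pics/w2.png",im[:,:,::-1])
E
```

```text
2.325 [0.53938531 0.14107753 0.03522888] [ 0.24554969 -0.16464867 -0.16394318]
```

View pics/w2.png

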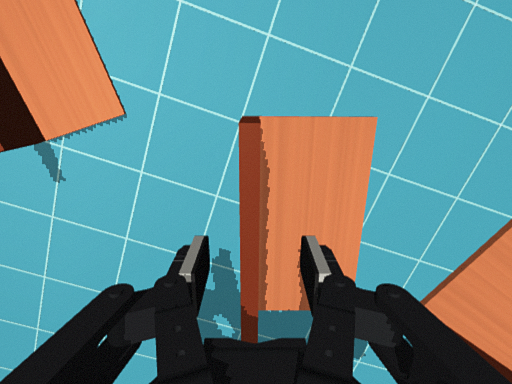

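The fingers straddle the upstand (edges at about columns 240–262, pads at 205 and 305), so I can close.

Call:
move_arm --deltas '[[[0,0,0],[0,0,0],0.5],[[0,0,0],[0,0,0],0.5],[[0,0,0],[0,0,0],0.5],[[0,0,0],[0,0,0],0.5],[[0,0,0],[0,0,0],0.5],[[0,0,0],[0,0,0],0.5]]'

```text
t: 3.08
tcp_pos: [0.5386, 0.1406, 0.0347]
tcp_rot: [1.825, 2.557, 0.001]
contact_force: [-2.2, -0.4, 5.7]
gripper_width: 0.0077
grasp_force: 62.0
```

Call:
move_arm --deltas '[[[0,0,0],[0,0,2],0.5],[[0,0,0],[0,0,5],0.5],[[0,0,0],[0,0,8],0.5],[[0,0,0],[0,0,10],0.5],[[0,0,0],[0,0,10],0.5],[[0,0,0],[0,0,10],0.5]]'

```text
t: 3.82
tcp_pos: [0.5375, 0.1404, 0.1328]
tcp_rot: [-1.824, -2.556, 0.002]
contact_force: [0.2, 0.1, -2.0]
gripper_width: 0.008
grasp_force: 61.2
```

```bash
python3 - <<'E'
from h import *
np.save("w3.npy",wpose());im=robot.read_camera("wrist");s=robot.sense();print(s["t"],s["tcp_pos"],s["tcp_rot"],s["contact_force"],s["moment"],s["gripper_width"],s["grasp_force"])
cv2.imwrite("pics/w3.png",im[:,:,::-1])
E
```

```text
3.875 [0.53738589 0.14031628 0.13265287] [-1.82432633 -2.55601011  0.00316418] [ 0.66099145 -0.21443457 -2.03803829] [-0.06554549  0.03905913 -0.02084512] 0.008156933366607486 61.20074272155762
```

View pics/w3.png

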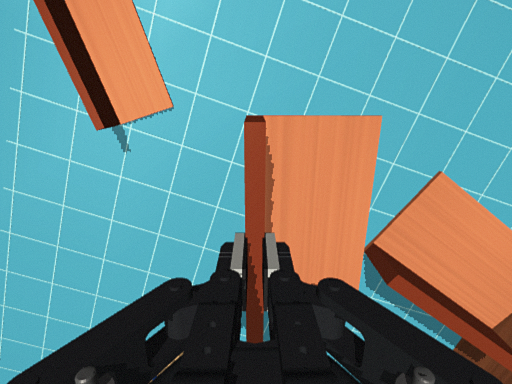

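The upstand is held between the pads and the flange hangs level, with its free-edge corner at (381,115). Next I'll check the in-hand pose and view the roof.

```bash
cat >> h.py <<'E'
# flashing frame in tool frame: flashing x = tool y, y = tool x, z = -tool z
def fl(s,off=(-.035,.001,.0347)):
    Rt=R.from_rotvec(s["tcp_rot"]).as_matrix();A=Rt[:,[1,0,2]]*[1,1,-1]
    return A,s["tcp_pos"]-A@np.array(off)
E
python3 - <<'E'
from h import *
s=robot.sense();A,o=fl(s);T=np.load("w3.npy");print(o,A)
P=np.array([(.04,.07,.004),(.04,-.06,.004),(-.04,.07,.045),(-.03,.07,.045),(-.04,.07,0)])
print(proj("wrist",o+P@A.T,T))
E
```

```text
[0.57073302 0.15071534 0.09786899] [[ 9.45708504e-01 -3.25008330e-01  2.23840364e-03]
 [ 3.25007160e-01  9.45711148e-01  8.78235266e-04]
 [-2.40231705e-03 -1.03057351e-04  9.99997109e-01]]
[[381.98108987 115.64075004]
 [356.74356467 299.92235956]
 [242.13549818 122.22847733]
 [264.43687758 122.24553908]
 [245.0925614  115.03972426]]
```

Call:
move_arm --deltas '[[[0,0,0],[-1,-3,2],0.5],[[0,0,0],[-2,-7,3],0.5],[[0,0,-1],[-3.3,-12,3],0.5],[[0,0,-2],[-4.7,-17,3],0.5],[[0,0,-3],[-6,-22,3],0.5],[[0,0,-4],[-7.4,-27,3],0.5],[[0,0,-5],[-8.8,-32,3],0.5],[[0,0,-5],[-9.9,-36,3],0.5],[[0,0,-5],[-10.5,-38.2,3],0.5],[[0,0,-5],[-10.5,-38.2,3],0.5]]'

```text
t: 5.12
tcp_pos: [0.4319, -0.2431, 0.1632]
tcp_rot: [-1.94, -2.47, 0.002]
contact_force: [0.5, 0.8, -1.7]
gripper_width: 0.0077
grasp_force: 61.1
```

Call:
move_arm --deltas '[[[0,0,0],[0,0,0],0.5],[[0,0,0],[0,0,0],0.5]]'

```text
t: 5.38
tcp_pos: [0.4339, -0.2399, 0.1637]
tcp_rot: [-1.931, -2.477, -0.001]
contact_force: [-0.6, 0.4, -0.6]
gripper_width: 0.0079
grasp_force: 61.1
```

```bash
python3 - <<'E'
from h import *
np.save("w4.npy",wpose());im=robot.read_camera("wrist");s=robot.sense();print(s["t"],s["tcp_pos"],s["tcp_rot"],s["contact_force"],s["qpos"]);print(fl(s))
cv2.imwrite("pics/w4.png",cv2.resize(im[:,:,::-1],None,fx=1.5,fy=1.5,interpolation=cv2.INTER_CUBIC))
E
```

```text
5.425 [ 0.43388452 -0.24007862  0.16377853] [-1.93171592e+00 -2.47678955e+00 -5.41136826e-04] [ 0.27379852 -0.01859195 -1.8694094 ] [-0.14028483  0.2280744   0.6445791   1.98776163 -0.16515814  0.97725501
  0.83079638]
(array([[ 9.69885976e-01, -2.43559310e-01,  2.38831085e-04],
       [ 2.43559414e-01,  9.69885779e-01, -6.23237183e-04],
       [-7.98436550e-05,  6.62638562e-04,  9.99999777e-01]]), array([ 0.4680658 , -0.2325023 ,  0.12907508]))
```

View pics/w4.png

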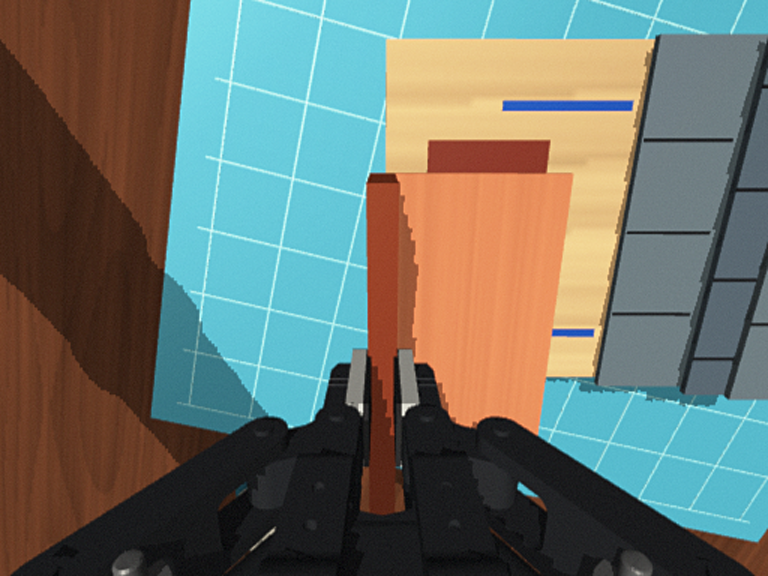

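The roof is square to the flange within about a degree. Blue lines are at row 105 (cols 503–633) and row 332 (cols 553–593), and the lip runs from (659,36) to (596,385), all in 1.5x pixels.

```bash
python3 - <<'E'
from h import *
T=np.load("w4.npy");im=cv2.imread("pics/w4.png").astype(int)
b=(im[...,0]-im[...,2]>70)&(im[...,0]-im[...,1]>50)
def cen(r0,r1,c0,c1):
    v,u=np.nonzero(b[r0:r1,c0:c1]);u=u+c0;v=v+r0
    p=np.polyfit(u,v,1);U=np.array([u.min(),u.max()]);return np.c_[U,np.polyval(p,U)]
nat=lambda q:(np.float64(q)+.5)/1.5-.5
L1=ray("wrist",nat(cen(95,115,480,650)),.027,T);L2=ray("wrist",nat(cen(322,342,545,610)),.027,T)
lip=ray("wrist",nat([(659,36),(596,385)]),.040,T);dk=ray("wrist",nat([(386,42),(386,170)]),.027,T)
y=(lip[0]-lip[1])[:2];print("lip yaw",np.degrees(np.arctan2(-y[0],y[1])),np.hypot(*y))
for L in(L1,L2):d=L[1]-L[0];print("line yaw",np.degrees(np.arctan2(d[1],d[0])),L[:,:2])
d=(dk[0]-dk[1]);print("deck",np.degrees(np.arctan2(-d[0],d[1])))
for w in(13.8,14.3):
    w=np.radians(w);X=np.array([np.cos(w),np.sin(w)]);Y=np.array([-X[1],X[0]])
    y0=(np.mean(L1[:,:2]@Y)+np.mean(L2[:,:2]@Y))/2
    print("gap",np.mean(L1[:,:2]@Y)-np.mean(L2[:,:2]@Y))
    xl=np.mean(lip[:,:2]@X)-.02;xd=np.mean(dk[:,:2]@X)+.13
    print("origin",xl*X+y0*Y,xd*X+y0*Y)
E
```

```text
lip yaw 14.065791704004221 0.21694689606504836
line yaw 14.198820799408413 [[ 0.47985032 -0.12409067]
 [ 0.55459135 -0.10517992]]
line yaw 14.452274934112566 [[ 0.5624649  -0.25640233]
 [ 0.59048597 -0.24918049]]
deck 14.325920190061877
gap 0.14830234266886744
origin [ 0.55449646 -0.18183474] [ 0.55584579 -0.18150332]
gap 0.1485112753463333
origin [ 0.55447897 -0.18176828] [ 0.55643652 -0.1812693 ]
```

Call:
move_arm --deltas '[[[0,0,0],[1.5,1.2,0],0.5],[[0,0,0.1],[3.5,2.8,-1],0.5],[[0,0,0.15],[5.3,4.2,-3],0.5],[[0,0,0.15],[5.3,4.2,-6],0.5],[[0,0,0.15],[5.3,4.2,-8],0.5],[[0,0,0.15],[5.3,4.2,-8.7],0.5],[[0,0,0.15],[5.3,4.2,-8.7],0.5],[[0,0,0.15],[5.3,4.2,-8.7],0.5],[[0,0,0.15],[5.3,4.2,-8.7],0.5]]'

```text
t: 6.55
tcp_pos: [0.4871, -0.1996, 0.0778]
tcp_rot: [1.931, 2.476, 0.001]
contact_force: [-0.4, -0.4, -0.6]
gripper_width: 0.0079
grasp_force: 61.1
```

```bash
cat >> h.py <<'E'
W=np.radians(14.25);RO=np.array([.5551,-.1816]);RX=np.array([np.cos(W),np.sin(W)]);RY=np.array([-RX[1],RX[0]])
def rep():
    s=robot.sense();A,o=fl(s);d=o[:2]-RO
    print("t",s["t"],"roof xy mm",np.round([d@RX*1e3,d@RY*1e3],2),"z",round(o[2]*1e3,2),"yaw",np.degrees(np.arctan2(A[1,0],A[0,0])).round(2),"tilt",np.degrees(A[2,:2]).round(2),"F",s["contact_force"].round(2),"M",s["moment"].round(2))
    return s
E
python3 - <<'E'
from h import *
np.save("w5.npy",wpose());im=robot.read_camera("wrist");rep()
cv2.imwrite("pics/w5.png",cv2.resize(im[:,:,::-1],None,fx=1.5,fy=1.5,interpolation=cv2.INTER_CUBIC))
E
```

```text
t 6.6 roof xy mm [-35.42  -1.79] z 43.08 yaw 14.1 tilt [ 0.08 -0.03] F [ 0.47  0.49 -2.23] M [-0.02  0.06 -0.01]
```

View pics/w5.png

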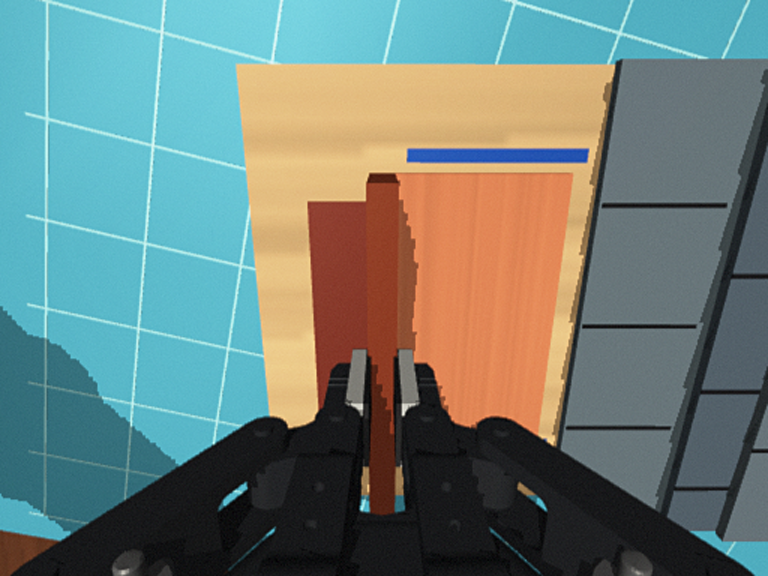

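The flange is just short of the lip and square to it. The upper blue line is at rows 149–162 and the deck's top edge at row 64.

```bash
python3 - <<'E'
from h import *
T=np.load("w5.npy");im=cv2.imread("pics/w5.png").astype(int)
b=(im[...,0]-im[...,2]>70)&(im[...,0]-im[...,1]>50)
v,u=np.nonzero(b[140:170,400:600]);u=u+400;v=v+140;p=np.polyfit(u,v,1);U=np.array([410,585])
nat=lambda q:(np.float64(q)+.5)/1.5-.5
L=ray("wrist",nat(np.c_[U,np.polyval(p,U)]),.027,T);E=ray("wrist",nat([(240,64.5),(610,64.5)]),.027,T)
lip=ray("wrist",nat([(619,60),(560,443)]),.040,T);D=ray("wrist",nat([(237,66),(268,410)]),.027,T)
q=lambda P:np.round(np.c_[(P[:,:2]-RO)@RX,(P[:,:2]-RO)@RY]*1e3,2).tolist()
print("line",q(L),"edge",q(E),"lip",q(lip),"rear",q(D))
A,o=fl(robot.sense());print(proj("wrist",o+np.array([(.04,.07,.004),(-.04,.07,.045)])@A.T,T)*1.5+.25)
E
```

```text
line [[-57.58, 74.54], [17.37, 74.46]] edge [[-126.57, 109.53], [22.3, 109.35]] lip [[19.2, 108.94], [19.37, -63.43]] rear [[-127.83, 108.99], [-129.14, -52.61]]
[[573.2879389  173.74383681]
 [363.32979145 183.6338434 ]]
```

Call:
move_arm --deltas '[[[0,0,0.1],[-0.04,0.17,-0.4],0.5],[[0,0,0.1],[-0.04,0.17,-0.9],0.5],[[0,0,0.1],[-0.04,0.17,-1.2],0.5],[[0,0,0.1],[-0.04,0.17,-1.3],0.5],[[0,0,0.1],[-0.04,0.17,-1.3],0.5],[[0,0,0.1],[-0.04,0.17,-1.3],0.5]]'

```text
t: 7.35
tcp_pos: [0.4861, -0.1978, 0.0642]
tcp_rot: [1.929, 2.479, 0.0]
contact_force: [1.2, -0.8, -1.8]
gripper_width: 0.0074
grasp_force: 61.1
```

```bash
python3 -c "
from h import *
rep()"
```

```text
t 7.35 roof xy mm [-35.82   0.21] z 29.46 yaw 14.21 tilt [ 0.02 -0.01] F [ 1.16 -0.83 -1.78] M [ 0.02  0.04 -0.01]
```

Call:
move_arm --deltas '[[[0,0,0],[0,0,-0.1],0.5],[[0,0,0],[0,0,-0.2],0.5],[[0,0,0],[0,0,-0.25],0.5],[[0,0,0],[0,0,-0.25],0.5],[[0,0,0],[0,0,-0.25],0.5]]'

```text
t: 7.98
tcp_pos: [0.486, -0.1977, 0.0616]
tcp_rot: [-1.93, -2.479, -0.0]
contact_force: [-0.9, -0.3, -0.6]
gripper_width: 0.0081
grasp_force: 61.4
```

Call:
move_arm --deltas '[[[0,0,0],[0,0,-0.05],0.5],[[0,0,0],[0,0,-0.1],0.5],[[0,0,0],[0,0,-0.1],0.5],[[0,0,0],[0,0,-0.1],0.5]]'

```text
t: 8.48
tcp_pos: [0.486, -0.1977, 0.0606]
tcp_rot: [-1.93, -2.479, -0.0]
contact_force: [-1.2, 0.5, 2.3]
gripper_width: 0.0081
grasp_force: 61.6
```

```bash
python3 -c "
from h import *
rep()"
```

```text
t 8.475 roof xy mm [-35.94   0.35] z 25.92 yaw 14.21 tilt [0.01 0.01] F [-1.18  0.53  2.28] M [0.17 0.31 0.02]
```

Call:
move_arm --deltas '[[[0,0,0],[0.01,-0.03,0.2],0.5],[[0,0,0],[0.01,-0.03,0.31],0.5],[[0,0,0],[0.01,-0.03,0.31],0.5],[[0,0,0],[0.59,0.12,0.31],0.5],[[0,0,0],[1.17,0.27,0.31],0.5],[[0,0,0],[1.75,0.41,0.31],0.5],[[0,0,0],[1.95,0.46,0.31],0.5],[[0,0,0],[1.95,0.46,0.31],0.5],[[0,0,0],[1.95,0.46,0.31],0.5]]'

```text
t: 9.6
tcp_pos: [0.5053, -0.1933, 0.0636]
tcp_rot: [-1.93, -2.479, 0.0]
contact_force: [-0.5, -0.2, -1.1]
gripper_width: 0.0081
grasp_force: 61.1
```

```bash
python3 -c "
from h import *
rep()"
```

```text
t 9.6 roof xy mm [-16.17  -0.07] z 28.9 yaw 14.19 tilt [-0.01  0.01] F [-0.48 -0.18 -1.14] M [0.02 0.05 0.03]
```

Call:
move_arm --deltas '[[[0,0,0],[0.5,0.13,0],0.5],[[0,0,0],[1.0,0.25,0],0.5],[[0,0,0],[1.5,0.38,0],0.5],[[0,0,0],[2.0,0.51,0],0.5],[[0,0,0],[2.13,0.54,0],0.5],[[0,0,0],[2.13,0.54,0],0.5],[[0,0,0],[2.13,0.54,0],0.5]]'

```text
t: 10.48
tcp_pos: [0.5266, -0.1879, 0.0636]
tcp_rot: [-1.93, -2.479, 0.0]
contact_force: [0.2, -0.4, -1.4]
gripper_width: 0.0076
grasp_force: 61.2
```

```bash
python3 - <<'E'
from h import *
im=robot.read_camera("wrist");rep()
cv2.imwrite("pics/w6.png",cv2.resize(im[:,:,::-1],None,fx=1.5,fy=1.5,interpolation=cv2.INTER_CUBIC))
E
```

```text
t 10.525 roof xy mm [ 5.83 -0.1 ] z 28.94 yaw 14.2 tilt [-0.  0.] F [-0.52 -0.63 -2.43] M [-0.03  0.04  0.02]
```

View pics/w6.png

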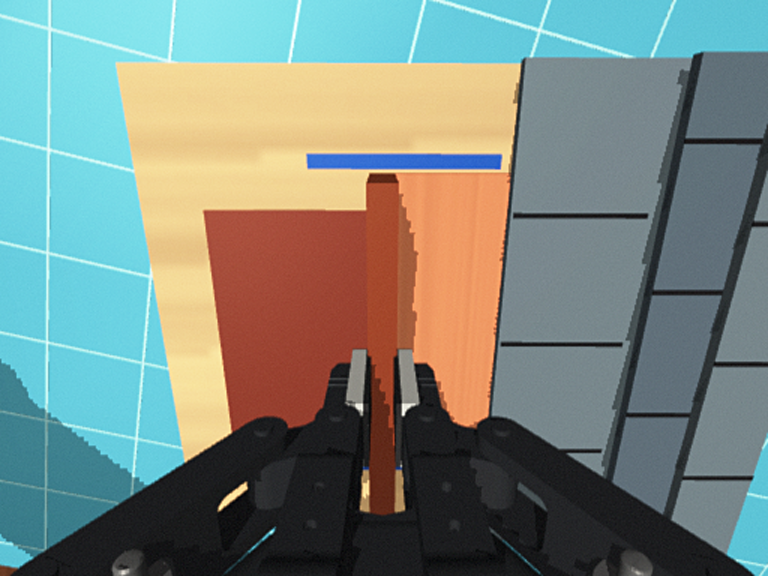

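The flange is under the shingle, which lies flat, and the upper end is just inside the blue line (end at row 172, line at rows 154–168). Now I'll ease it up to the batten.

Call:
move_arm --deltas '[[[0,0,0],[0.2,0.05,0],0.5],[[0,0,0],[0.39,0.1,0],0.5],[[0,0,0],[0.53,0.14,0],0.5],[[0,0,0],[0.58,0.15,0],0.5],[[0,0,0],[0.58,0.15,0],0.5],[[0,0,0],[0.58,0.15,0],0.5]]'

```text
t: 11.28
tcp_pos: [0.5326, -0.1863, 0.0636]
tcp_rot: [1.93, 2.479, 0.0]
contact_force: [0.3, 0.0, -1.6]
gripper_width: 0.008
grasp_force: 61.2
```

```bash
python3 -c "
from h import *
rep()"
```

```text
t 11.275 roof xy mm [12.01 -0.03] z 28.94 yaw 14.21 tilt [ 0. -0.] F [ 0.26  0.03 -1.65] M [-0.01  0.03 -0.  ]
```

No contact with the batten yet, so I'll go on in small steps.

Call:
move_arm --deltas '[[[0,0,0],[0.05,0.01,0],0.5],[[0,0,0],[0.1,0.02,0],0.5],[[0,0,0],[0.1,0.02,0],0.5],[[0,0,0],[0.1,0.02,0],0.5]]'

```text
t: 11.78
tcp_pos: [0.533, -0.1861, 0.0635]
tcp_rot: [-1.929, -2.478, 0.001]
contact_force: [-2.3, -1.1, 0.6]
gripper_width: 0.0079
grasp_force: 61.3
```

```bash
python3 -c "
from h import *
rep()"
```

```text
t 11.775 roof xy mm [12.47  0.09] z 28.8 yaw 14.2 tilt [-0.05  0.03] F [-2.32 -1.15  0.55] M [-0.01  0.59  0.05]
```

Call:
move_arm --deltas '[[[0,0,0],[0.05,0.01,-0.05],0.5],[[0,0,0],[0.07,0.02,-0.1],0.5],[[0,0,0],[0.07,0.02,-0.15],0.5],[[0,0,0],[0.07,0.02,-0.15],0.5]]'

```text
t: 12.28
tcp_pos: [0.533, -0.1862, 0.0619]
tcp_rot: [-1.929, -2.477, 0.002]
contact_force: [-5.0, -0.5, 1.7]
gripper_width: 0.0081
grasp_force: 61.5
```

```bash
python3 -c "
from h import *
rep()"
```

```text
t 12.275 roof xy mm [12.37  0.  ] z 27.1 yaw 14.18 tilt [-0.13  0.05] F [-5.02 -0.47  1.75] M [-0.1   1.13 -0.09]
```

Call:
move_arm --deltas '[[[0,0,0],[0,0,-0.05],0.5],[[0,0,0],[0,0,-0.1],0.5],[[0,0,0],[0,0,-0.15],0.5],[[0,0,0],[0,0,-0.2],0.5],[[0,0,0],[0,0,-0.25],0.5],[[0,0,0],[0,0,-0.3],0.5],[[0,0,0],[0,0,-0.35],0.5],[[0,0,0],[0,0,-0.35],0.5],[[0,0,0],[0,0,-0.35],0.5]]'

```text
t: 13.4
tcp_pos: [0.533, -0.1862, 0.0589]
tcp_rot: [-1.929, -2.477, 0.002]
contact_force: [-6.8, 0.1, 4.9]
gripper_width: 0.0078
grasp_force: 62.0
```

```bash
python3 -c "
from h import *
rep()"
```

```text
t 13.4 roof xy mm [12.35 -0.03] z 24.14 yaw 14.18 tilt [-0.12  0.07] F [-6.8   0.13  4.88] M [ 0.06  1.42 -0.03]
```

Call:
move_arm --deltas '[[[0,0,0],[-0.01,0,-0.05],0.5],[[0,0,0],[-0.03,-0.01,-0.1],0.5],[[0,0,0],[-0.03,-0.01,-0.15],0.5],[[0,0,0],[-0.03,-0.01,-0.2],0.5],[[0,0,0],[-0.03,-0.01,-0.2],0.5],[[0,0,0],[-0.03,-0.01,-0.2],0.5],[[0,0,0],[-0.03,-0.01,-0.2],0.5]]'

```text
t: 14.28
tcp_pos: [0.533, -0.1862, 0.0574]
tcp_rot: [-1.929, -2.477, 0.001]
contact_force: [-6.4, 0.2, 7.7]
gripper_width: 0.0079
grasp_force: 62.4
```

```bash
python3 - <<'E'
from h import *
np.save("w7.npy",wpose());im=robot.read_camera("wrist");rep()
cv2.imwrite("pics/w7.png",cv2.resize(im[:,:,::-1],None,fx=1.5,fy=1.5,interpolation=cv2.INTER_CUBIC))
E
```

```text
t 14.325 roof xy mm [12.41 -0.02] z 22.68 yaw 14.18 tilt [-0.08  0.08] F [-7.79  0.96  8.  ] M [ 0.12  1.54 -0.07]
```

View pics/w7.png

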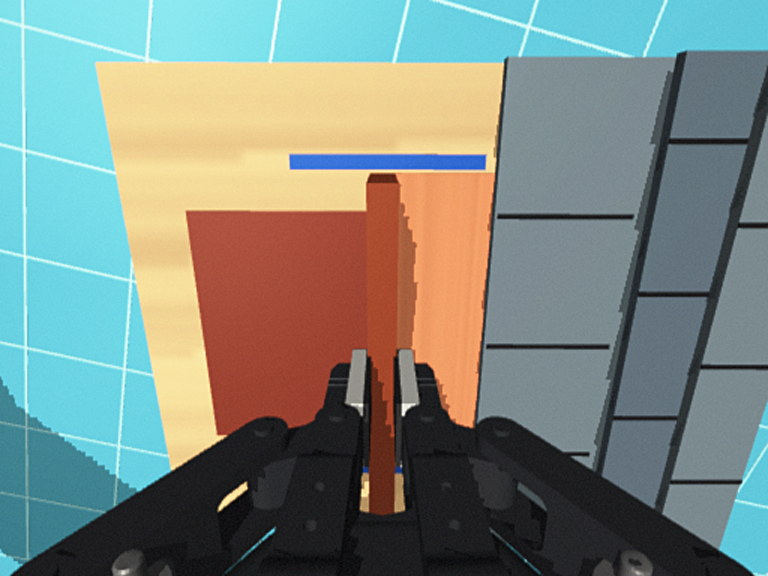

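The flange is home under a shingle that lies flat, with its end just inside the blue line (rows 154–168, end at row 172). One small push more, then a hold.

Call:
move_arm --deltas '[[[0,0,0],[0,0,-0.04],0.5],[[0,0,0],[0,0,-0.04],0.5],[[0,0,0],[0,0,-0.04],0.5],[[0,0,0],[0,0,-0.04],0.5],[[0,0,0],[0,0,-0.04],0.5],[[0,0,0],[0,0,-0.04],0.5],[[0,0,0],[0,0,-0.04],0.5],[[0,0,0],[0,0,-0.04],0.5],[[0,0,0],[0,0,-0.04],0.5],[[0,0,0],[0,0,-0.04],0.5]]'

```text
t: 15.58
tcp_pos: [0.533, -0.1862, 0.0571]
tcp_rot: [-1.929, -2.477, 0.0]
contact_force: [-6.9, -0.0, 8.8]
gripper_width: 0.0078
grasp_force: 62.5
```

```bash
python3 -c "
from h import *
s=rep()
if 7<s['contact_force'][2]<11.5: print(robot.job_done())"
```

```text
t 15.575 roof xy mm [ 1.241e+01 -1.000e-02] z 22.34 yaw 14.19 tilt [-0.08  0.08] F [-6.89 -0.01  8.81] M [ 0.17  1.63 -0.02]
the job is handed in; nothing more can be done
None
```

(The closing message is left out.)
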